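# Clear the bedside stack and load the torch

## Task

Take the little stack apart and put each thing where it belongs. The short aluminium dummy cell on top goes into the open white torch first, right to the bottom, and then the longer battery standing by itself goes in on top of it, button end up; stand the green glass tumbler, mouth down as it is, in the middle of the round cork coaster, and the round aluminium tin, lid up, in the middle of the square wooden board. Do not tip the glass over, and leave the mug, the keys and the clothes peg where they are.

Things in the scene. Friction and masses are not known exactly. Their poses are not given: they have to be found in the camera images.
- spacer_center (a point): Dummy cell: plain bare aluminium cylinder, 33 mm across, 42 mm tall, no button, loose. At the start it stands on top of the stack, on the upturned tumbler. Point at its centre, half-way up; z along its axis, up. About 0.06 kg.
- cell_center (a point): Battery: cylinder 33 mm across, 61 mm tall over all, black sleeve with a copper-coloured upper band and a small steel button (10 mm across, 2 mm high, included) on top; loose, standing by itself on the table. Point at its centre, 30.5 mm above its underside; z along its axis, up towards the button. About 0.14 kg.
- tumbler_center (a point): Green glass tumbler standing upside down (mouth down, closed flat base up), 78 mm tall, 57 mm across at the mouth (below) narrowing to 53 mm at the top, loose, the middle of the stack: it stands on the tin's lid and carries the dummy cell. Point at its centre, half-way up (39 mm); z up as it stands mouth down. About 0.17 kg.
- tin_center (a point): Round aluminium tin with its lid pressed on tight (one piece), 66 mm across, 45 mm tall, flat top; loose, the bottom of the stack. Point at its centre, half-way up (22.5 mm); z up through the lid. About 0.18 kg.
- torch_mouth (a point): White plastic torch fixed upright on its head, tail end open upward, 122 mm tall; head 76 mm across, barrel 52, rim 60. Bore 40 mm across, flaring to 52 mm in the top 10 mm, 96 mm deep from the rim to its closed flat floor; a thing let go in it slides down by itself. Fully loaded, the battery stands 7 mm proud of the rim. Point at the centre of the mouth, level with the rim; z up.
- coaster: Round cork coaster, 100 mm across, 6 mm thick, fixed flat on the table. Origin at the centre of its underside, z up.
- board: Square dark wooden board, 110 by 110 mm, 10 mm thick, fixed flat on the table. Origin at the centre of its underside, x and y along its sides, z up.
- mug: Bystander: white mug, 74 mm across, 75 mm tall, handle towards its +y. Origin at the centre of its underside.
- keyring: Bystander: steel key ring with two brass keys lying flat, about 85 mm long, 5 mm high. Origin at the ring's centre on the table; the keys lie towards its +x.
- clothes_peg: Bystander: white plastic clothes peg lying flat, 75 mm long along its x, about 20 mm wide, 9 mm high. Origin at its middle on the table.
There are look-alikes about, which are no part of the job. What is shaped like the part that bears tin_center but orange or purple is not meant. What is shaped like the part that bears spacer_center but turquoise is not meant.

How it is judged:
At the end, for the whole second after the job is handed in: Dummy cell at the bottom of the bore, battery button up on it (8 mm off axis, about 9 mm in height); tumbler mouth down on the coaster and tin lid up on the board, resting flat within 15 mm of the centre; all released, at rest (horizontal distance between each of spacer_center, cell_center and torch_mouth below 0.008 m and z of spacer_center in the frame of torch_mouth between -0.085 and -0.067 m and z of cell_center in the frame of torch_mouth between -0.033 and -0.014 m and angle between cell_center's own z axis and vertical below 0.35 rad and horizontal distance between tumbler_center and coaster below 0.015 m and z of tumbler_center in the frame of coaster between 0.04 and 0.05 m and angle between each of tumbler_center, tin_center's own z axis and vertical below 0.1 rad and horizontal distance between tin_center and board below 0.015 m and z of tin_center in the frame of board between 0.0275 and 0.0375 m and linear speed of each of spacer, cell, tumbler, tin below 0.02 m/s); the robot touches nothing.
It fails at once if the glass is tipped over (angle between tumbler_center's own z axis and vertical above 1 rad).
It fails at once if the mug, the keys or the clothes peg is pushed more than 20 mm (distance of any of mug, keyring, clothes_peg from where it was at the start of the episode above 0.02 m).
It also fails if it takes over 120 s, if anything falls off the work surface, if the arm or the gripper's body presses on something with over 40 N, if the wrist force passes 120 N, or if a joint passes its speed limit or range.

## Robot

A 7-joint arm with a two-finger parallel gripper is mounted at the origin on the work surface. World frame = base frame: x ahead of the robot, y to its left, z up, the work surface at z = 0. Lengths are in m, angles in rad, forces in N, time in s.
With the tool pointing down it reaches from about 0.4 to 0.85 m from the base axis. Payload 4.4 kg.
Tool frame: the origin (TCP) lies between the finger pads; the fingertips stand 19 mm ahead of it and the grasp point (between the pads) is the TCP; z points along the fingers, y is the line along which they close (so a half turn about z gives the same grasp; the last joint's range is limited). The gripper opens to 94 mm and grips with 3 to 60 N. Pads are 16 mm wide; open, the fingers measure 119 mm over their backs; the gripper's body (75 mm by 177 mm) begins 78 mm behind the grasp point.
Start: joints at [-1.269, 0.628, 0.038, 1.517, -0.027, 0.996, -0.02], TCP at [0.234, 0.607, 0.191] pointing down, gripper open.
Joint ranges: [-3.06, 3.06], [-0.37, 2.12], [-1.25, 1.32], [0.18, 2.47], [-1.1, 4.24], [0.23, 1.98], [-2.94, 2.94]. Speed limits (rad/s): [2.57, 2.57, 3.14, 3.14, 3.14, 3.14, 3.14].

## Interface

Orientations are given as a rotation vector (axis times angle).
In Python, from workcell import ctrl gives the robot as it stands. The module is installed in compiled form; this text tells all that it offers.
- The arm moves only by the tool send_rows, never from a script. Its argument "motion" is one flat list of numbers, 7 for each row, row after row: the turn, a rotation vector about the tool's x, y, z in rad, then the shift along the tool's x, y, z in mm, then the closure, from 0 (fully open) to 1 (shut). In form: [wx, wy, wz, tx, ty, tz, hand, wx, wy, wz, tx, ty, tz, hand, ...]. A call has 1 to 12 rows; each row shifts and turns the commanded pose from where the row before left it, along the tool's axes as they then stand; what a row does not reach is not made up. A row lasts 1/10 s, in which the tool goes at most 50 mm and 8.59 degrees, less where a joint would pass 70% of its speed; a pose out of reach is approached as far as the arm can. A call is refused whole if a number of a shift passes 50 or a number of a turn 0.15, either way. A call with a gripper value outside its range is refused whole. The fingers move at their own pace and stop on an object; "squeeze" is the grip in N (left out, the last holds). Time passes only in rows, so rows that do not move let the fingers close. It gives the time, the measured TCP pose, the force, the opening and the grip force at its end, in the units of the state.
- ctrl.state(): the state, without advancing time (a new reading comes with each control period).
- ctrl.grab_frame(name): name is "scene" or "top" or "wrist"; returns a dict with "pixels" (480x640x3 uint8, red, green, blue), "fx", "fy", "cx", "cy" (pixels), "k1" (the pictures are not rectified: a ray, as slopes to the right and down, at radius r is drawn at 1 + k1 r^2 times it, then the intrinsics apply), "R" (3x3) and "t" (3): a world point X has camera coordinates R X + t; the wrist camera has in their place "tool_from_camera" (4x4, takes a point from camera to tool coordinates, whose origin is the TCP and whose axes are the flange's). Camera axes: x right, y down, z forward; pixel columns grow to the right and rows downward; lengths in m; the calibration is good to about 2 mm. A picture is of the moment at which its call begins: read the wrist's pose just before it. There is no depth.
- ctrl.job_done(): hands the job in; it is judged then, once.
The state is a dict: "t": time; "joint_positions": joint angles; "joint_velocities": joint speeds; "joint_torque": joint torques, N m; "position": TCP position; "tcp_rot": TCP orientation; "contact_force": force on the tool from outside, world axes, zero at the start; "wrist_torque": the same for the moment, N m; "opening": finger opening in m; "grasp_force": force on a finger pad.
Only numpy, scipy, OpenCV 4.12 (cv2) and the standard library are available. Lean on these libraries where they do the work, as an engineer would, in place of code of your own. Each camera call takes 0.05 s, during which the arm holds its last target. There are 200 camera calls.

## Working session

There is one attempt and no reset: what is moved stays moved. The work goes in short steps, Python scripts to look and compute and a tool call to move; the robot and the scene stay as the last step left them, time stands still between calls to the robot, and variables do not carry over. Pictures are saved under pics/ and viewed, at most 14 in all, crops included, and the job is handed in when it is done.

Besides the shell and the picture viewer there is one more tool, called after "Call:" as name(argument=value, ...) on one line, values as JSON. send_rows: Moves the arm, as the interface text tells. Its arguments: {"type":"object","properties":{"motion":{"type":"array"},"squeeze":{"type":"number"}},"required":["motion"]}

```bash
mkdir -p pics; cat > h.py <<'E'
import numpy as np, cv2
from workcell import ctrl
from scipy.spatial.transform import Rotation as Rn
def grab(n):
    s=ctrl.state(); f=ctrl.grab_frame(n); f['s']=s
    if n=='wrist':
        T=np.array(f['tool_from_camera']); W=np.eye(4)
        W[:3,:3]=Rn.from_rotvec(s['tcp_rot']).as_matrix(); W[:3,3]=s['position']
        C=np.linalg.inv(W@T); f['R']=C[:3,:3]; f['t']=C[:3,3]
    return f
def save(f,name): cv2.imwrite('pics/'+name,f['pixels'][:,:,::-1])
def ray(f,u,v):
    d=np.array([(u-f['cx'])/f['fx'],(v-f['cy'])/f['fy']]); p=d.copy()
    for _ in range(20): p=d/(1+f['k1']*(p@p))
    R=np.array(f['R']); t=np.array(f['t'])
    return -R.T@t, R.T@np.array([p[0],p[1],1])
def at(f,u,v,z):
    o,d=ray(f,u,v); return o+d*(z-o[2])/d[2]
def proj(f,X):
    c=np.array(f['R'])@np.array(X)+np.array(f['t']); p=c[:2]/c[2]; p=p*(1+f['k1']*(p@p))
    return np.array([f['fx']*p[0]+f['cx'],f['fy']*p[1]+f['cy']])
E
python3 - <<'E'
from h import *
import pickle
for n in('scene','top'):
    f=grab(n); save(f,n+'0.png'); pickle.dump(f,open(n+'0.pkl','wb'))
    print(n,-np.array(f['R']).T@f['t'],f['fx'],f['k1'])
s=ctrl.state(); print(s)
f=grab('wrist');print(f['tool_from_camera'])
E
```

```text
scene [ 0.97355982 -0.43351943  1.12724662] 540.2753519991508 0.013876170238693355
top [ 0.35508316 -0.00293826  1.21475614] 551.8085574659099 -0.03629954360815947
{'t': 0.1, 'joint_positions': array([-1.26880319,  0.62922278,  0.03845772,  1.51821312, -0.02699263,
        0.99629734, -0.01998226]), 'joint_velocities': array([-6.80788007e-04, -2.24829095e-03,  1.57858454e-03, -6.86964102e-05,
       -2.17454754e-03,  9.91596146e-04, -1.01836636e-03]), 'joint_torque': array([ 3.29529110e-03, -5.50799489e+01,  1.14753339e+00, -1.87120396e+01,
       -5.21515310e-02,  1.91582611e-02,  3.38090422e-05]), 'position': array([0.23347983, 0.60598684, 0.19048388]), 'tcp_rot': array([-5.74408456e-01, -3.08835823e+00,  2.51255993e-03]), 'contact_force': array([-0.41611199, -1.28591661, -0.81211323]), 'wrist_torque': array([-0.06904352, -0.03036322,  0.00788866]), 'grasp_force': 0.0, 'opening': 0.09382585796163173}
[[ 3.81291390e-04 -9.68256603e-01 -2.49958009e-01  7.15934111e-02]
 [ 9.99999924e-01  3.89961652e-04  1.48361605e-05  2.31968639e-04]
 [ 8.31088275e-05 -2.49957995e-01  9.68256678e-01 -1.94354367e-01]
 [ 0.00000000e+00  0.00000000e+00  0.00000000e+00  1.00000000e+00]]
```

View pics/scene0.png

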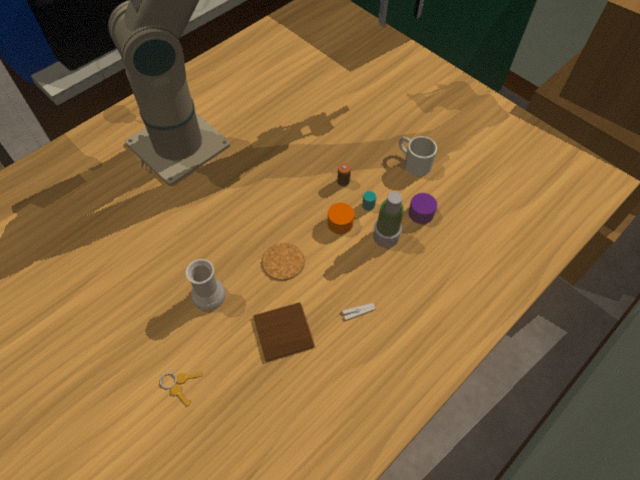

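View pics/top0.png

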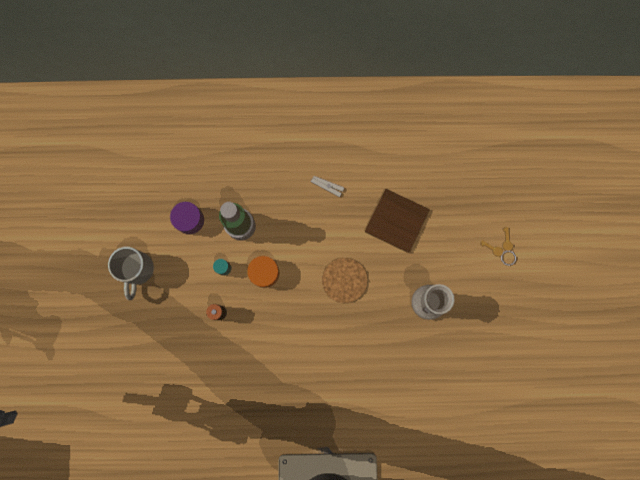

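```bash
python3 - <<'E'
import cv2,numpy as np
a=cv2.imread('pics/top0.png');s=cv2.imread('pics/scene0.png')
r=lambda i:cv2.resize(i,None,fx=3,fy=3,interpolation=cv2.INTER_CUBIC)
cv2.imwrite('pics/c1.png',np.hstack([r(a[185:335,165:295]),r(a[185:335,330:460])]))
cv2.imwrite('pics/c2.png',np.hstack([r(s[155:255,325:445]),np.zeros((300,10,3),np.uint8),r(s[250:350,180:300])]))
E
```

```text
(no output)
```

View pics/c1.png

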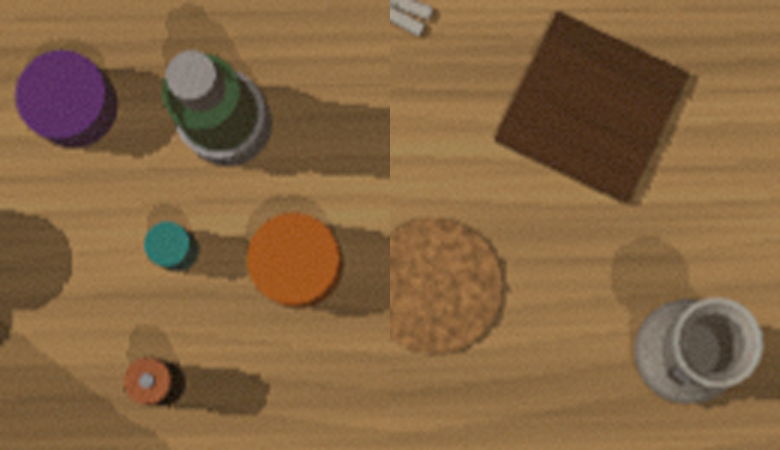

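View pics/c2.png

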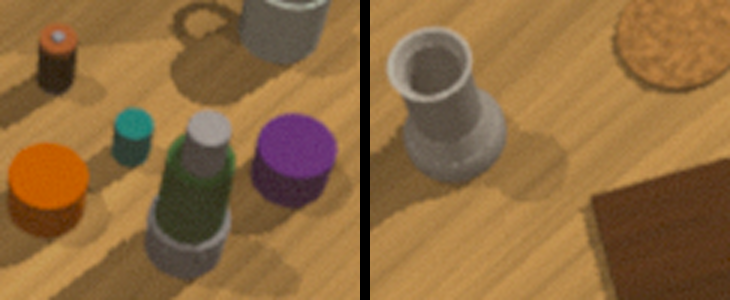

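```bash
python3 - <<'E'
from h import *
import pickle
t=pickle.load(open('top0.pkl','rb'));s=pickle.load(open('scene0.pkl','rb'))
c=lambda f,x,y,ox,oy,z:print(f'{at(f,(x+.5)/3-.5+ox,(y+.5)/3-.5+oy,z).round(4)}')
for n,x,y,z in[('spacer',191,76,.165),('tumtop',207,93,.123),('tintop',222,114,.045),('cell',147,381,.061),('purple',61,95,.045),('orange',294,259,.045),('teal',167,245,.042)]:print(n,end=' ');c(t,x,y,165,185,z)
for n,x,y,z in[('torch',327,343,.122),('b1',167,11,.01),('b2',303,74,.01),('b3',242,204,.01),('b4',106,138,.01)]:print(n,end=' ');c(t,x,y,330,185,z)
print('coaster',at(t,345,280,.006),'mug',at(t,126.5,264,.075))
for x,y,n in((327,187,'peg'),(497,243,'keys')):print(n,at(t,x,y,0))
print('scene');c(s,209,130,325,155,.165);c(s,58,36,325,155,.061);c(s,60,64,180,250,.122)
print('coaster',at(s,284,261,.006))
E
```

```text
spacer [0.5929 0.186  0.165 ]
tumtop [0.5906 0.1826 0.123 ]
tintop [0.5919 0.1848 0.045 ]
cell [0.4007 0.2321 0.061 ]
purple [0.6073 0.3014 0.045 ]
orange [0.4863 0.1324 0.045 ]
teal [0.4978 0.2234 0.042 ]
torch [ 0.4175 -0.2251  0.122 ]
b1 [ 0.6737 -0.1381  0.01  ]
b2 [ 0.6243 -0.2384  0.01  ]
b3 [ 0.5269 -0.1893  0.01  ]
b4 [ 0.5775 -0.0902  0.01  ]
coaster [ 0.46856272 -0.04398518  0.006     ] mug [0.50093719 0.41327716 0.075     ]
peg [ 0.68094003 -0.00700877  0.        ]
keys [ 0.54781132 -0.38667389  0.        ]
scene
[0.5983 0.1834 0.165 ]
[0.4045 0.2318 0.061 ]
[ 0.4219 -0.2261  0.122 ]
coaster [ 0.4758378  -0.04261342  0.006     ]
```

Call:
send_rows(motion=[0, 0, -0.123, 0, 0, -30, 0, 0, 0, -0.123, 0, 0, -40, 0, 0, 0, -0.122, 0, 0, 0, 0, 0, 0, 0, 0, 0, 0, 0], squeeze=15)

```text
t: 0.55
position: [0.2339, 0.6069, 0.2622]
tcp_rot: [-0.001, 3.141, 0.003]
contact_force: [0.2, -0.4, -0.4]
opening: 0.0941
grasp_force: 0.0
```

Call:
send_rows(motion=[0, 0, 0, -30, -35, 0, 0, 0, 0, 0, -30, -35, 0, 0, 0, 0, 0, -30, -35, 0, 0, 0, 0, 0, -30, -35, 0, 0, 0, 0, 0, -30, -35, 0, 0, 0, 0, 0, -30, -35, 0, 0, 0, 0, 0, -30, -35, 0, 0, 0, 0, 0, -30, -35, 0, 0, 0, 0, 0, -30, -35, 0, 0, 0, 0, 0, -30, -35, 0, 0, 0, 0, 0, -20, -35, 0, 0, 0, 0, 0, -10, -35, 0, 0])

```text
t: 1.75
position: [0.5646, 0.1842, 0.2595]
tcp_rot: [-0.007, -3.14, 0.002]
contact_force: [0.7, -0.7, -0.5]
opening: 0.0941
grasp_force: 0.0
```

Call:
send_rows(motion=[0, 0, 0, 0, 0, 0, 0, 0, 0, 0, 0, 0, 0, 0, 0, 0, 0, 0, 0, 0, 0])

```text
t: 2.05
position: [0.5627, 0.1882, 0.2605]
tcp_rot: [0.001, -3.14, -0.001]
contact_force: [0.6, -0.5, -0.4]
opening: 0.0941
grasp_force: 0.0
```

```bash
python3 - <<'E'
from h import *
import pickle
f=grab('wrist');save(f,'w1.png');pickle.dump(f,open('w1.pkl','wb'))
print(f['s']['position'],f['s']['tcp_rot'],f['s']['contact_force'],proj(f,[.5955,.185,.165]))
E
```

```text
[0.56269797 0.18823462 0.26052869] [ 1.40856309e-03 -3.13977940e+00 -1.10092239e-03] [ 0.63838268 -0.48523946 -0.43201538] [320.09715111 271.63845318]
```

View pics/w1.png

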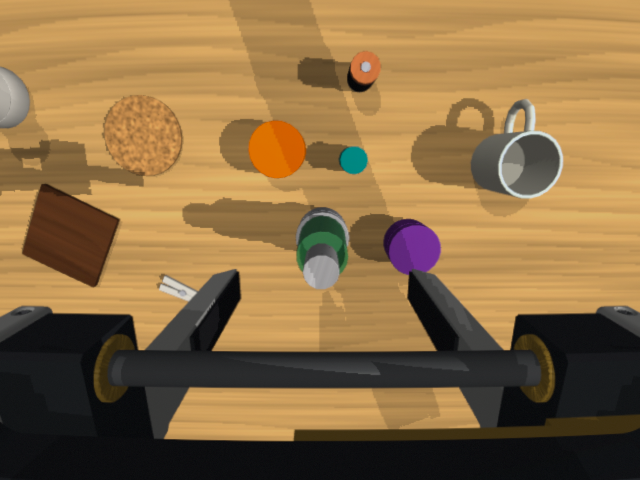

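Call:
send_rows(motion=[0, 0, 0, -20, -2.5, 0, 0, 0, 0, 0, -13, 0, 0, 0, 0, 0, 0, 0, 0, 30, 0, 0, 0, 0, 0, 0, 30, 0, 0, 0, 0, 0, 0, 20, 0, 0, 0, 0, 0, 0, 14, 0, 0, 0, 0, 0, 0, 10, 0, 0, 0, 0, 0, 0, 0, 0, 0, 0, 0, 0, 0, 0, 0])

```text
t: 3.0
position: [0.5969, 0.185, 0.1577]
tcp_rot: [-0.002, 3.141, 0.001]
contact_force: [-0.1, 0.1, 0.9]
opening: 0.0944
grasp_force: 0.0
```

```bash
python3 - <<'E'
from h import *
import pickle
f=pickle.load(open('w1.pkl','rb'))
print('spacer',at(f,321.5,272,.165),'cell',at(f,366,66.5,.061),'coaster',at(f,142.5,135,.006))
f=grab('wrist');save(f,'w2.png')
print(f['s']['position'],f['s']['contact_force'])
E
```

```text
spacer [0.59584087 0.1862542  0.165     ] cell [0.40295626 0.23290908 0.061     ] coaster [ 0.46960073 -0.04239671  0.006     ]
[0.59687806 0.18496062 0.15767511] [-0.12836607  0.11520806  0.90509091]
```

View pics/w2.png

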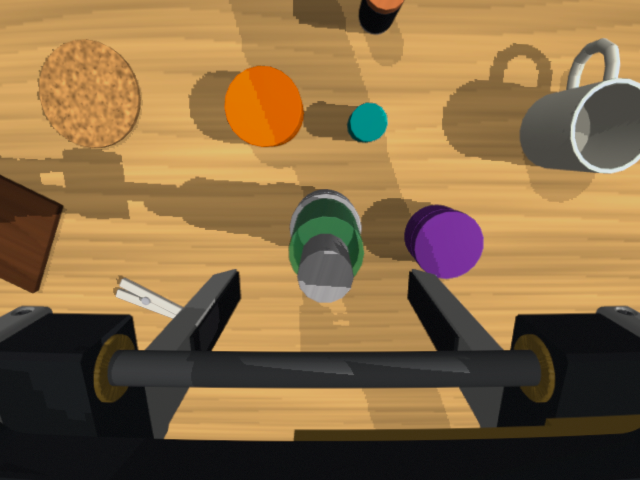

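Call:
send_rows(motion=[0, 0, 0, 1, 1.3, 1, 0, 0, 0, 0, 0, 0, 0, 0.5, 0, 0, 0, 0, 0, 0, 0.6, 0, 0, 0, 0, 0, 0, 1, 0, 0, 0, 0, 0, 0, 1, 0, 0, 0, 0, 0, 0, 1, 0, 0, 0, 0, 0, 0, 1, 0, 0, 0, 0, 0, 0, 1, 0, 0, 0, 0, 0, 0, 1, 0, 0, 0, 0, 0, 0, 1])

```text
t: 4.05
position: [0.5957, 0.1854, 0.1562]
tcp_rot: [0.0, -3.142, -0.0]
contact_force: [-0.9, 0.5, -0.1]
opening: 0.0252
grasp_force: 0.0
```

```bash
python3 - <<'E'
from h import *
f=grab('wrist');save(f,'w3.png')
print(f['s']['position'],f['s']['opening'],f['s']['grasp_force'])
E
```

```text
[0.59574137 0.18543543 0.15623578] 0.02523175970776602 0.0
```

View pics/w3.png

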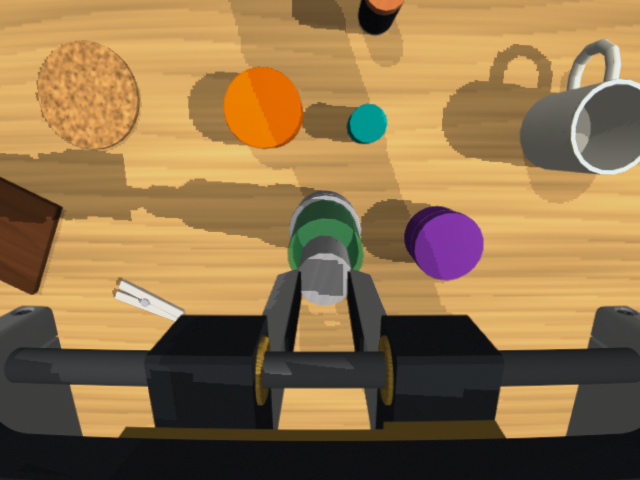

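```bash
python3 - <<'E'
from h import *
f=grab('wrist');p=f['s']['position']
for dz in(.009,0,-.019):
  for dy in (-.0165,.0165): print(dz,dy,proj(f,p+[0,dy,dz]))
print(f['s']['opening'],f['s']['grasp_force'],f['s']['t'])
E
```

```text
0.009 -0.0165 [295.19442883 279.33331257]
0.009 0.0165 [352.53009133 279.36517723]
0 -0.0165 [296.39891477 273.91067158]
0 0.0165 [351.31953454 273.9412879 ]
-0.019 -0.0165 [298.6372411  263.83905474]
-0.019 0.0165 [349.06991571 263.86732256]
0.021392495759225697 0.0 4.1
```

Call:
send_rows(motion=[0, 0, 0, 0, 0, 0, 1, 0, 0, 0, 0, 0, 0, 1, 0, 0, 0, 0, 0, 0, 1])

```text
t: 4.45
position: [0.5958, 0.1854, 0.1563]
tcp_rot: [0.0, -3.142, -0.0]
contact_force: [-0.3, -0.7, -0.4]
opening: 0.0002
grasp_force: 0.0
```

```bash
python3 - <<'E'
from h import *
f=grab('wrist');a=cv2.resize(f['pixels'][180:400,200:460,::-1],None,fx=2,fy=2)
g=grab('scene');b=cv2.resize(g['pixels'][130:270,320:450,::-1],None,fx=3.14,fy=3.14)
b=cv2.resize(b,(270,440));cv2.imwrite('pics/w4.png',np.hstack([a,b]))
E
```

```text
(no output)
```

View pics/w4.png

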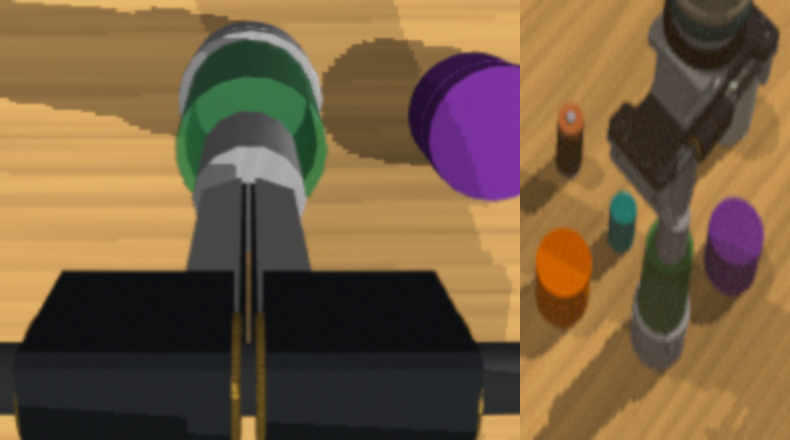

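Call:
send_rows(motion=[0, 0, 0, 0, 0, -10, 0, 0, 0, 0, 0, 0, 0, 0, 0, 0, 0, 0, 0, 0, 0, 0, 0, 0, 0, 0, 0, 0, 0, 0, 0, 0, 0, 0, 0, 0, 0, 0, 0, 0, 0, 0, 0, 0, 0, 0, 0, 0, 0, 0, 0, 0, 0, 0, 10, 0, 0, 0, 0, 0, 0, 12, 0, 0, 0, 0, 0, 0, 12, 0, 0, 0, 0, 0, 0, 0, 0], squeeze=5)

```text
t: 5.65
position: [0.5939, 0.1848, 0.1296]
tcp_rot: [0.0, -3.137, 0.002]
contact_force: [0.1, 0.3, 0.1]
opening: 0.085
grasp_force: 0.0
```

Call:
send_rows(motion=[0, 0, 0, 0, 0, 0, 1, 0, 0, 0, 0, 0, 0, 1, 0, 0, 0, 0, 0, 0, 1, 0, 0, 0, 0, 0, 0, 1, 0, 0, 0, 0, 0, 0, 1, 0, 0, 0, 0, 0, 0, 1, 0, 0, 0, 0, 0, 0, 1, 0, 0, 0, 0, 0, 0, 1, 0, 0, 0, 0, 0, 0, 1, 0, 0, 0, 0, 0, 0, 1])

```text
t: 6.65
position: [0.5958, 0.1855, 0.1323]
tcp_rot: [-0.0, 3.141, 0.0]
contact_force: [-0.4, -0.1, 0.1]
opening: 0.0325
grasp_force: 5.0
```

Call:
send_rows(motion=[0, 0, 0, 0, 0, 0, 1, 0, 0, 0, 0, 0, 0, 1, 0, 0, 0, 0, 0, -15, 1, 0, 0, 0, 0, 0, -25, 1, 0, 0, 0, 0, 0, -25, 1, 0, 0, 0, 0, 0, -10, 1, 0, 0, 0, 0, 0, 0, 1], squeeze=15)

```text
t: 7.35
position: [0.5966, 0.1856, 0.2084]
tcp_rot: [-0.0, 3.139, 0.001]
contact_force: [0.3, -0.8, -0.7]
opening: 0.0326
grasp_force: 15.0
```

Call:
send_rows(motion=[0, 0, 0, 10, -20, 0, 1, 0, 0, 0, 15, -35, 0, 1, 0, 0, 0, 15, -35, 0, 1, 0, 0, 0, 15, -35, 0, 1, 0, 0, 0, 15, -35, 0, 1, 0, 0, 0, 15, -35, 0, 1, 0, 0, 0, 15, -35, 0, 1, 0, 0, 0, 15, -35, 0, 1, 0, 0, 0, 15, -35, 0, 1, 0, 0, 0, 15, -35, 0, 1, 0, 0, 0, 15, -35, 0, 1, 0, 0, 0, 5, -20, 0, 1])

```text
t: 8.55
position: [0.4277, -0.2073, 0.206]
tcp_rot: [-0.006, -3.138, 0.0]
contact_force: [0.8, 0.9, -1.0]
opening: 0.0327
grasp_force: 15.0
```

Call:
send_rows(motion=[0, 0, 0, 5, -15, 0, 1, 0, 0, 0, 0, 0, 0, 1, 0, 0, 0, 0, 0, 0, 1, 0, 0, 0, 0, 0, 0, 1])

```text
t: 8.95
position: [0.426, -0.2182, 0.2067]
tcp_rot: [0.003, -3.141, -0.002]
contact_force: [0.7, 0.4, -1.1]
opening: 0.0327
grasp_force: 15.0
```

```bash
python3 - <<'E'
from h import *
import pickle
f=grab('wrist');save(f,'w5.png');pickle.dump(f,open('w5.pkl','wb'))
s=f['s'];p=s['position'];print(p,s['opening'],s['grasp_force'],proj(f,[.420,-.2255,.122]),proj(f,p+[0,0,.0327]))
E
```

```text
[ 0.42596053 -0.21816883  0.20671297] 0.032684600030215484 14.99931201338768 [314.97106265 232.05992826] [323.94374033 296.17790727]
```

View pics/w5.png

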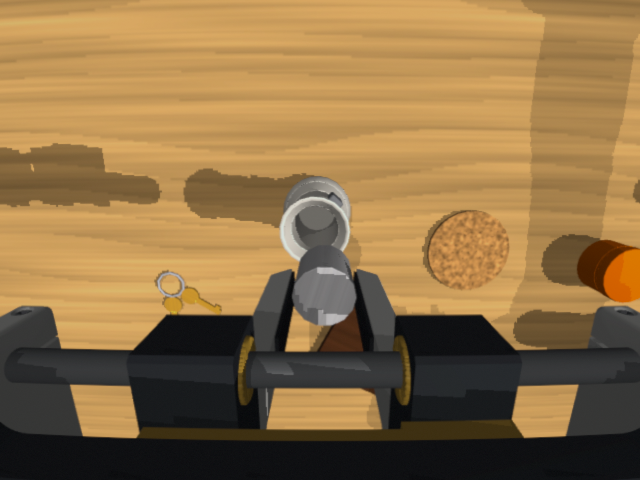

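Call:
send_rows(motion=[0, 0, 0, 7, -7, 0, 1, 0, 0, 0, 0, 0, 20, 1, 0, 0, 0, 0, 0, 20, 1, 0, 0, 0, 0, 0, 20, 1, 0, 0, 0, 0, 0, 0, 1, 0, 0, 0, 0, 0, 0, 1])

```text
t: 9.6
position: [0.4186, -0.2267, 0.1475]
tcp_rot: [0.001, -3.141, -0.0]
contact_force: [0.8, -0.8, -0.8]
opening: 0.0321
grasp_force: 15.0
```

```bash
python3 - <<'E'
from h import *
f=grab('wrist');save(f,'w6.png')
s=f['s'];p=s['position'];print(p,s['contact_force'],proj(f,[.4188,-.225,.122]),proj(f,p+[0,0,-.0093]),proj(f,p+[0,0,.0327]))
E
```

```text
[ 0.41863785 -0.22666214  0.14746222] [ 0.78219921 -0.83519429 -0.83983533] [326.3202176  261.04570627] [323.85606796 268.79624363] [323.88068735 296.19801783]
```

View pics/w6.png

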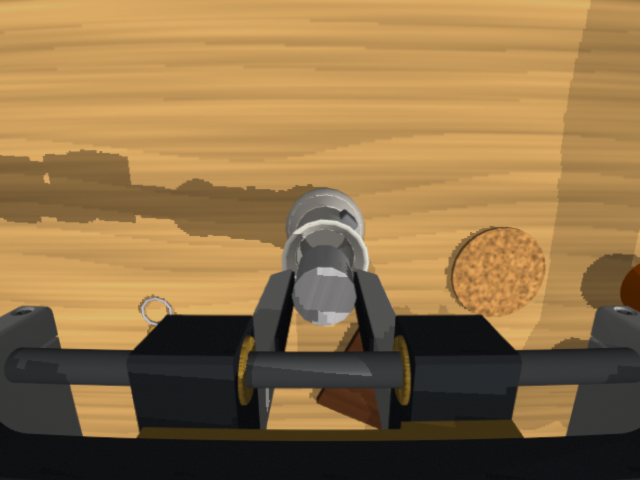

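Call:
send_rows(motion=[0, 0, 0, 0, 1.5, 0, 1, 0, 0, 0, 0, 0, 12, 1, 0, 0, 0, 0, 0, 10, 1, 0, 0, 0, 0, 0, 8, 1, 0, 0, 0, 0, 0, 0, 1, 0, 0, 0, 0, 0, 0, 1])

```text
t: 10.25
position: [0.4188, -0.2251, 0.1172]
tcp_rot: [0.0, -3.141, -0.0]
contact_force: [0.4, -0.1, 0.2]
opening: 0.0324
grasp_force: 15.0
```

Call:
send_rows(motion=[0, 0, 0, 0, 0, 0, 0, 0, 0, 0, 0, 0, 0, 0, 0, 0, 0, 0, 0, 0, 0, 0, 0, 0, 0, 0, 0, 0, 0, 0, 0, 0, 0, 0, 0, 0, 0, 0, 0, 0, 0, 0, 0, 0, 0, 0, 0, -20, 0, 0, 0, 0, 0, 0, -40, 0, 0, 0, 0, 0, 0, -40, 0, 0, 0, 0, 0, 0, 0, 0])

```text
t: 11.25
position: [0.422, -0.2268, 0.2217]
tcp_rot: [0.0, 3.133, -0.006]
contact_force: [-0.6, 0.6, 0.2]
opening: 0.0942
grasp_force: 0.0
```

```bash
python3 - <<'E'
from h import *
import pickle
f=grab('wrist');s=f['s'];print(s['position'],s['contact_force'])
u,v=proj(f,[.4188,-.225,.122]).astype(int);print(u,v)
pickle.dump(f,open('w7.pkl','wb'))
a=cv2.resize(f['pixels'][v-75:v+75,u-100:u+100,::-1],None,fx=3,fy=3);cv2.imwrite('pics/w7.png',a)
E
```

```text
[ 0.42199807 -0.22677201  0.2217277 ] [-0.62801196  0.62209355  0.20611983]
326 230
```

View pics/w7.png

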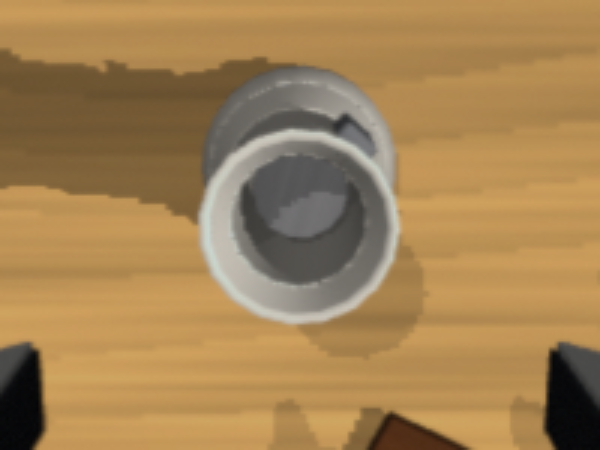

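Call:
send_rows(motion=[0, 0, 0, 0, 20, 0, 0, 0, 0, 0, 2, 40, 0, 0, 0, 0, 0, 2, 40, 0, 0, 0, 0, 0, 2, 40, 0, 0, 0, 0, 0, 2, 40, 0, 0, 0, 0, 0, 2, 40, 0, 0, 0, 0, 0, 2, 40, 0, 0, 0, 0, 0, 2, 40, 0, 0, 0, 0, 0, 2, 40, 0, 0, 0, 0, 0, 0, 40, 0, 0, 0, 0, 0, 0, 40, 0, 0, 0, 0, 0, 0, 35, 0, 0])

```text
t: 12.5
position: [0.4016, 0.2316, 0.216]
tcp_rot: [0.002, -3.14, 0.001]
contact_force: [-0.7, -0.3, 0.2]
opening: 0.0941
grasp_force: 0.0
```

Call:
send_rows(motion=[0, 0, 0, 0, 0, 40, 0, 0, 0, 0, 0, 0, 40, 0, 0, 0, 0, 0, 0, 30, 0, 0, 0, 0, 0, 0, 20, 0, 0, 0, 0, 0, 0, 0, 0, 0, 0, 0, 0, 0, 0, 0])

```text
t: 13.1
position: [0.4021, 0.2296, 0.0867]
tcp_rot: [0.0, -3.14, 0.001]
contact_force: [0.3, 0.2, -0.1]
opening: 0.0938
grasp_force: 0.0
```

```bash
python3 - <<'E'
from h import *
f=grab('wrist');s=f['s'];p=s['position'];print(p,s['contact_force'])
hsv=cv2.cvtColor(f['pixels'],cv2.COLOR_RGB2HSV).astype(int)
u,v=proj(f,[.4027,.2325,.059]);print(u,v)
R,G,B=[f['pixels'][:,:,i].astype(int) for i in range(3)]
m=((R-G>60)&(B>G*0.5)).astype(np.uint8)
n,l,st,c=cv2.connectedComponentsWithStats(m)
for i in range(1,n):
    if st[i,4]>80: print(st[i],c[i],at(f,*c[i],.061))
a=cv2.resize(f['pixels'][:,:,::-1][int(v)-90:int(v)+90,int(u)-130:int(u)+130],None,fx=3,fy=3);cv2.imwrite('pics/w8.png',a)
print(f['pixels'][int(v),int(u)+10])
E
```

```text
[0.40208466 0.22957394 0.0867411 ] [ 0.25210153  0.23081284 -0.12094869]
328.1979321594131 260.69503247096657
[306 239  46  45 983] [333.28484232 264.95930824] [0.40507286 0.23592224 0.061     ]
[193 109  58]
```

Call:
send_rows(motion=[0, 0, 0, -1, 3.3, 0, 0, 0, 0, 0, 0, 0, 20, 0, 0, 0, 0, 0, 0, 20, 0, 0, 0, 0, 0, 0, 12, 0, 0, 0, 0, 0, 0, 9, 0, 0, 0, 0, 0, 0, 0, 0, 0, 0, 0, 0, 0, 0, 0])

```text
t: 13.85
position: [0.4042, 0.2336, 0.0269]
tcp_rot: [-0.0, 3.141, 0.001]
contact_force: [-0.1, -0.4, -0.1]
opening: 0.0941
grasp_force: 0.0
```

Call:
send_rows(motion=[0, 0, 0, 0, 0, 0, 1, 0, 0, 0, 0, 0, 0, 1, 0, 0, 0, 0, 0, 0, 1, 0, 0, 0, 0, 0, 0, 1, 0, 0, 0, 0, 0, 0, 1, 0, 0, 0, 0, 0, 0, 1, 0, 0, 0, 0, 0, 0, 1, 0, 0, 0, 0, 0, 0, 1, 0, 0, 0, 0, 0, 0, 1, 0, 0, 0, 0, 0, 0, 1, 0, 0, 0, 0, 0, 0, 1], squeeze=20)

```text
t: 14.95
position: [0.4037, 0.2331, 0.0262]
tcp_rot: [0.0, -3.141, 0.0]
contact_force: [-0.9, -0.6, -0.7]
opening: 0.0323
grasp_force: 20.0
```

Call:
send_rows(motion=[0, 0, 0, 0, 0, -15, 1, 0, 0, 0, 0, 0, -35, 1, 0, 0, 0, 0, 0, -40, 1, 0, 0, 0, 0, 0, -40, 1, 0, 0, 0, 0, 0, -30, 1, 0, 0, 0, 0, 0, -15, 1, 0, 0, 0, 0, 0, 0, 1])

```text
t: 15.65
position: [0.4049, 0.234, 0.2032]
tcp_rot: [-0.0, 3.138, 0.004]
contact_force: [-0.3, -0.7, -1.4]
opening: 0.0327
grasp_force: 20.0
```

Call:
send_rows(motion=[0, 0, 0, 0, -20, 0, 1, 0, 0, 0, -1, -40, 0, 1, 0, 0, 0, -2, -42, 0, 1, 0, 0, 0, -2, -42, 0, 1, 0, 0, 0, -2, -42, 0, 1, 0, 0, 0, -2, -42, 0, 1, 0, 0, 0, -2, -42, 0, 1, 0, 0, 0, -2, -42, 0, 1, 0, 0, 0, -2, -42, 0, 1, 0, 0, 0, 0, -42, 0, 1, 0, 0, 0, 0, -42, 0, 1, 0, 0, 0, 0, -20, 0, 1])

```text
t: 16.85
position: [0.4173, -0.2287, 0.1997]
tcp_rot: [-0.007, -3.139, 0.001]
contact_force: [0.9, 0.0, -1.9]
opening: 0.0325
grasp_force: 20.0
```

Call:
send_rows(motion=[0, 0, 0, 0, 0, 0, 1, 0, 0, 0, 0, 0, 0, 1, 0, 0, 0, 0, 0, 0, 1, 0, 0, 0, 0, 0, 0, 1])

```text
t: 17.25
position: [0.4189, -0.2232, 0.2009]
tcp_rot: [0.004, -3.141, -0.001]
contact_force: [-0.1, 0.4, -2.2]
opening: 0.0329
grasp_force: 20.0
```

Call:
send_rows(motion=[0, 0, 0, 0, -1.8, 0, 1, 0, 0, 0, 0, 0, 20, 1, 0, 0, 0, 0, 0, 15, 1, 0, 0, 0, 0, 0, 0, 1, 0, 0, 0, 0, 0, 10, 1, 0, 0, 0, 0, 0, 10, 1, 0, 0, 0, 0, 0, 10, 1, 0, 0, 0, 0, 0, 10, 1, 0, 0, 0, 0, 0, 6, 1, 0, 0, 0, 0, 0, 0, 1])

```text
t: 18.25
position: [0.4182, -0.2263, 0.1193]
tcp_rot: [0.0, -3.14, -0.001]
contact_force: [-1.4, -0.1, -2.0]
opening: 0.0325
grasp_force: 20.0
```

Inside without a jam. Release, rise and check.

Call:
send_rows(motion=[0, 0, 0, 0, 0, 0, 0, 0, 0, 0, 0, 0, 0, 0, 0, 0, 0, 0, 0, 0, 0, 0, 0, 0, 0, 0, 0, 0, 0, 0, 0, 0, 0, 0, 0, 0, 0, 0, 0, 0, 0, 0, 0, 0, 0, 0, 0, -20, 0, 0, 0, 0, 0, 0, -40, 0, 0, 0, 0, 0, 0, -40, 0, 0, 0, 0, 0, 0, -10, 0, 0, 0, 0, 0, 0, 0, 0])

```text
t: 19.35
position: [0.4198, -0.2271, 0.2317]
tcp_rot: [-0.0, 3.138, -0.002]
contact_force: [-0.2, 0.1, -0.3]
opening: 0.0939
grasp_force: 0.0
```

```bash
python3 - <<'E'
from h import *
f=grab('wrist');s=f['s'];print(s['position'],s['contact_force'])
u,v=proj(f,[.4188,-.225,.127]);print(u,v)
R,G,B=[f['pixels'][:,:,i].astype(int) for i in range(3)]
m=((R-G>60)&(B>G*0.5)).astype(np.uint8)
n,l,st,c=cv2.connectedComponentsWithStats(m)
for i in range(1,n):
    if st[i,4]>80: print(st[i],at(f,st[i,0]+st[i,2]/2-.5,st[i,1]+st[i,3]/2-.5,.127),f['fx'])
u,v=int(u),int(v)
cv2.imwrite('pics/w9.png',cv2.resize(f['pixels'][v-75:v+75,u-100:u+100,::-1],None,fx=3,fy=3))
t=grab('top');R,G,B=[t['pixels'][:,:,i].astype(int) for i in range(3)]
E
```

```text
[ 0.41982927 -0.2271065   0.23165863] [-0.2091068   0.09177227 -0.32389963]
326.37735939562276 231.86781690461197
[307 214  35  35 847] [ 0.41800439 -0.22712751  0.127     ] 343.20395215307764
```

View pics/w9.png

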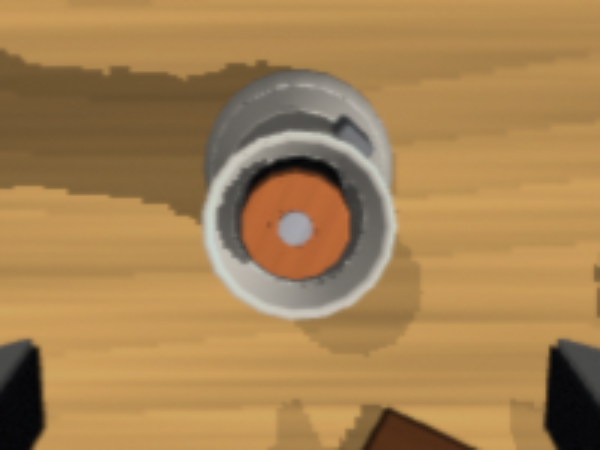

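Call:
send_rows(motion=[0, 0, 0, -5, 20, 0, 0, 0, 0, 0, -16, 36, 0, 0, 0, 0, 0, -16, 36, 0, 0, 0, 0, 0, -16, 36, 0, 0, 0, 0, 0, -16, 36, 0, 0, 0, 0, 0, -16, 36, 0, 0, 0, 0, 0, -16, 36, 0, 0, 0, 0, 0, -16, 36, 0, 0, 0, 0, 0, -16, 36, 0, 0, 0, 0, 0, -16, 36, 0, 0, 0, 0, 0, -16, 36, 0, 0, 0, 0, 0, -11, 30, 0, 0])

```text
t: 20.65
position: [0.5941, 0.1855, 0.2274]
tcp_rot: [0.002, -3.138, 0.001]
contact_force: [-0.5, -0.9, 0.4]
opening: 0.094
grasp_force: 0.0
```

Call:
send_rows(motion=[0, 0, 0, 0, 0, 40, 0, 0, 0, 0, 0, 0, 20, 0, 0, 0, 0, 0, 0, 0, 0, 0, 0, 0, 0, 0, 0, 0, 0, 0, 0, 0, 0, 0, 0])

```text
t: 21.15
position: [0.5954, 0.1834, 0.1709]
tcp_rot: [0.0, 3.141, 0.001]
contact_force: [-0.3, -0.2, 0.3]
opening: 0.0938
grasp_force: 0.0
```

```bash
python3 - <<'E'
from h import *
f=grab('wrist');s=f['s'];p=s['position'];print(p,s['contact_force'])
hsv=cv2.cvtColor(f['pixels'],cv2.COLOR_RGB2HSV)
m=((hsv[:,:,0]>40)&(hsv[:,:,0]<85)&(hsv[:,:,1]>60)).astype(np.uint8)
n,l,st,c=cv2.connectedComponentsWithStats(m)
for i in range(1,n):
    if st[i,4]>80: print(st[i],c[i])
for x in((.5945,.185),): 
  a=[proj(f,[x[0]+.0265*np.cos(t),x[1]+.0265*np.sin(t),.123]) for t in np.linspace(0,6.28,60)];print(np.min(a,0),np.max(a,0))
  a=[proj(f,[x[0]+.033*np.cos(t),x[1]+.033*np.sin(t),.045]) for t in np.linspace(0,6.28,60)];print(np.min(a,0),np.max(a,0))
u,v=map(int,proj(f,[.5945,.185,.1]))
cv2.imwrite('pics/w10.png',cv2.resize(f['pixels'][v-75:v+75,u-100:u+100,::-1],None,fx=4,fy=4,interpolation=cv2.INTER_CUBIC));print(u,v)
E
```

```text
[0.59539543 0.18338037 0.1708935 ] [-0.34388625 -0.24324023  0.31549496]
[ 293  198   71   85 4683] [327.6724322  241.45675849]
[289.96366617 214.59444335] [362.07300734 283.80872409]
[290.91616657 192.59581939] [360.02253917 260.08027368]
325 242
```

View pics/w10.png

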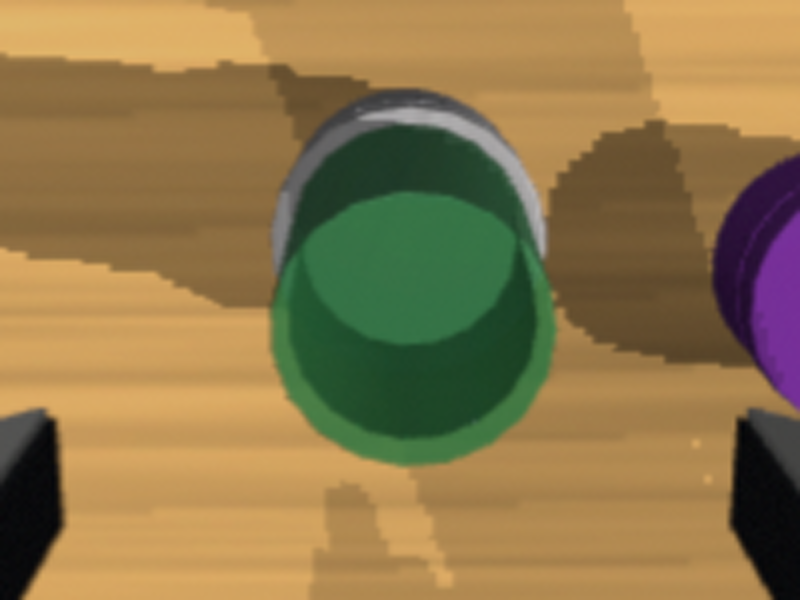

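Call:
send_rows(motion=[0, 0, 0, 1, 3.2, 0, 0, 0, 0, 0, 0, 0, 30, 0, 0, 0, 0, 0, 0, 30, 0, 0, 0, 0, 0, 0, 30, 0, 0, 0, 0, 0, 0, 16, 0, 0, 0, 0, 0, 0, 10, 0, 0, 0, 0, 0, 0, 0, 0, 0, 0, 0, 0, 0, 0, 0], squeeze=8)

```text
t: 22.0
position: [0.5946, 0.187, 0.0553]
tcp_rot: [-0.0, 3.14, 0.001]
contact_force: [-0.3, -0.3, 0.1]
opening: 0.0937
grasp_force: 0.0
```

Call:
send_rows(motion=[0, 0, 0, 0, 0, 0, 1, 0, 0, 0, 0, 0, 0, 1, 0, 0, 0, 0, 0, 0, 1, 0, 0, 0, 0, 0, 0, 1, 0, 0, 0, 0, 0, 0, 1, 0, 0, 0, 0, 0, 0, 1, 0, 0, 0, 0, 0, 0, 1, 0, 0, 0, 0, 0, 0, 1, 0, 0, 0, 0, 0, 0, 1])

```text
t: 22.9
position: [0.5938, 0.1866, 0.0544]
tcp_rot: [-0.0, 3.142, -0.0]
contact_force: [-0.5, -0.0, 2.2]
opening: 0.0562
grasp_force: 8.0
```

Call:
send_rows(motion=[0, 0, 0, 0, 0, 0, 1, 0, 0, 0, 0, 0, 0, 1, 0, 0, 0, 0, 0, 0, 1, 0, 0, 0, 0, 0, -10, 1, 0, 0, 0, 0, 0, -20, 1, 0, 0, 0, 0, 0, -20, 1, 0, 0, 0, 0, 0, -20, 1, 0, 0, 0, 0, 0, 0, 1], squeeze=20)

```text
t: 23.7
position: [0.5957, 0.1875, 0.127]
tcp_rot: [-0.0, 3.137, 0.003]
contact_force: [1.4, 0.6, -1.2]
opening: 0.056
grasp_force: 20.0
```

```bash
python3 - <<'E'
from h import *
import pickle
f=pickle.load(open('w5.pkl','rb'));print('coaster',at(f,468,250,.006))
g=pickle.load(open('w1.pkl','rb'));print('coaster w1',at(g,142.5,135,.006))
c=[at(g,*q,.01) for q in((45,184),(120,219),(97,287),(22,235))];print(np.mean(c,0))
# board by colour in all
for n in('w1','top0','scene0'):
    f=pickle.load(open(n+'.pkl','rb'));h=cv2.cvtColor(f['pixels'],cv2.COLOR_RGB2HSV)
    P={'w1':(72,235),'top0':(398,220),'scene0':(284,331)}[n]
    m=((h[:,:,2]<110)&(h[:,:,0]<15)).astype(np.uint8);m=cv2.morphologyEx(m,cv2.MORPH_OPEN,np.ones((5,5)))
    _,l,st,_=cv2.connectedComponentsWithStats(m);i=l[P[1],P[0]]
    k=max(cv2.findContours((l==i).astype(np.uint8),0,2)[0],key=len)
    q=cv2.boxPoints(cv2.minAreaRect(k)); w=np.array([at(f,*x[0],.01)[:2] for x in k],np.float32)
    print(n,st[i],cv2.minAreaRect(w))
E
```

```text
coaster [ 0.46898355 -0.04363486  0.006     ]
coaster w1 [ 0.46960073 -0.04239671  0.006     ]
[ 0.59565819 -0.15692547  0.01      ]
w1 [  24  185   94  101 6018] ((0.6018545627593994, -0.160708487033844), (0.11191132664680481, 0.11073718219995499), 63.096351623535156)
top0 [     0      0    640    480 306304] ((0.5949873924255371, 0.007718324661254883), (1.5490179061889648, 1.106000542640686), 89.47955322265625)
scene0 [     0      0    640    480 307120] ((0.3797999322414398, 0.21567630767822266), (2.110978126525879, 1.474727749824524), 46.69715118408203)
```

Call:
send_rows(motion=[0, 0, 0, 7, -13, 0, 1, 0, 0, 0, 14, -26, 0, 1, 0, 0, 0, 14, -26, 0, 1, 0, 0, 0, 14, -26, 0, 1, 0, 0, 0, 14, -26, 0, 1, 0, 0, 0, 14, -26, 0, 1, 0, 0, 0, 14, -26, 0, 1, 0, 0, 0, 14, -26, 0, 1, 0, 0, 0, 13, -23, 0, 1, 0, 0, 0, 6, -12, 0, 1, 0, 0, 0, 0, 0, 0, 1, 0, 0, 0, 0, 0, 0, 1])

```text
t: 24.9
position: [0.4706, -0.0424, 0.1242]
tcp_rot: [-0.001, 3.141, 0.001]
contact_force: [0.0, 0.7, -1.3]
opening: 0.0555
grasp_force: 20.0
```

```bash
python3 - <<'E'
from h import *
f=grab('wrist');s=f['s'];p=s['position'];print(p,s['contact_force'],s['opening'])
f['pixels'].shape
cv2.imwrite('pics/w11.png',f['pixels'][:,:,::-1])
a=np.array([proj(f,[.4695+.05*np.cos(t),-.043+.05*np.sin(t),.006]) for t in np.linspace(0,6.28,60)]);print(a.min(0),a.max(0))
i=f['pixels'][:,:,::-1].copy();cv2.polylines(i,[a.round().astype(int)],True,(255,0,0),1)
u,v=a.mean(0).astype(int);cv2.imwrite('pics/w11.png',cv2.resize(i[v-90:v+90,u-120:u+120],None,fx=3,fy=3))
E
```

```text
[ 0.47060336 -0.04239492  0.1241556 ] [ 0.0162204   0.73278375 -1.29547827] 0.0555085671147194
[269.49578583 174.49592851] [376.64291082 279.06499538]
```

View pics/w11.png

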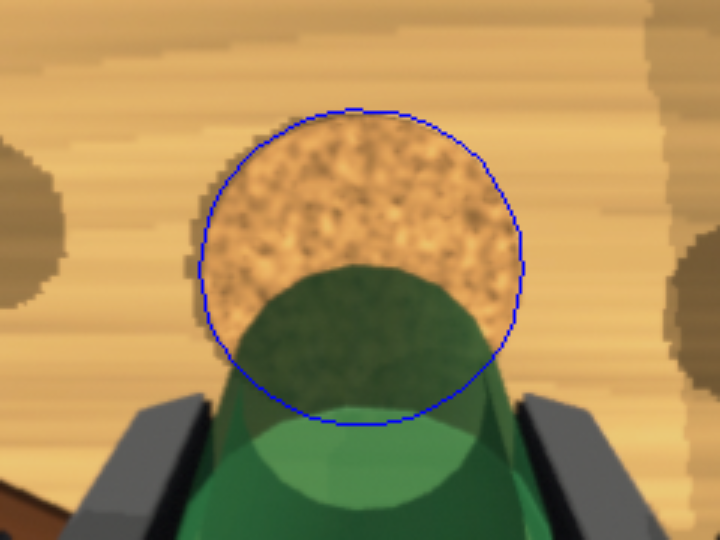

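Call:
send_rows(motion=[0, 0, 0, 1, 0, 25, 1, 0, 0, 0, 0, 0, 25, 1, 0, 0, 0, 0, 0, 25, 1, 0, 0, 0, 0, 0, 17, 1, 0, 0, 0, 0, 0, 8, 1, 0, 0, 0, 0, 0, 4, 1, 0, 0, 0, 0, 0, 0, 1, 0, 0, 0, 0, 0, 0, 1])

```text
t: 25.75
position: [0.4695, -0.0431, 0.0208]
tcp_rot: [-0.001, 3.14, 0.0]
contact_force: [0.6, -0.1, -1.0]
opening: 0.0558
grasp_force: 20.0
```

Call:
send_rows(motion=[0, 0, 0, 0, 0, 2, 1, 0, 0, 0, 0, 0, 1, 1, 0, 0, 0, 0, 0, 0, 1, 0, 0, 0, 0, 0, 0, 1])

```text
t: 26.15
position: [0.4689, -0.0434, 0.0174]
tcp_rot: [-0.0, 3.141, 0.0]
contact_force: [-0.9, -0.0, -2.0]
opening: 0.0559
grasp_force: 20.0
```

Call:
send_rows(motion=[0, 0, 0, 0, 0, 1, 1, 0, 0, 0, 0, 0, 1, 1, 0, 0, 0, 0, 0, 0, 1, 0, 0, 0, 0, 0, 0, 1])

```text
t: 26.55
position: [0.4689, -0.0434, 0.0153]
tcp_rot: [-0.0, 3.141, -0.0]
contact_force: [-0.8, -0.6, 0.7]
opening: 0.0557
grasp_force: 20.0
```

Call:
send_rows(motion=[0, 0, 0, 0, 0, 0, 0.3, 0, 0, 0, 0, 0, 0, 0.2, 0, 0, 0, 0, 0, 0, 0, 0, 0, 0, 0, 0, 0, 0, 0, 0, 0, 0, 0, 0, 0, 0, 0, 0, 0, 0, 0, 0, 0, 0, 0, 0, 0, 0, 0, 0, 0, 0, 0, 0, -15, 0, 0, 0, 0, 0, 0, -40, 0, 0, 0, 0, 0, 0, -40, 0, 0, 0, 0, 0, 0, -40, 0, 0, 0, 0, 0, 0, -15, 0])

```text
t: 27.75
position: [0.4707, -0.0435, 0.1688]
tcp_rot: [-0.0, 3.136, -0.0]
contact_force: [-0.6, 0.7, -1.5]
opening: 0.0939
grasp_force: 0.0
```

```bash
python3 - <<'E'
from h import *
f=grab('wrist');s=f['s'];p=s['position'];print(p,s['contact_force'],s['opening'])
hsv=cv2.cvtColor(f['pixels'],cv2.COLOR_RGB2HSV)
m=((hsv[:,:,0]>40)&(hsv[:,:,0]<85)&(hsv[:,:,1]>60)).astype(np.uint8)
n,l,st,c=cv2.connectedComponentsWithStats(m)
for i in range(1,n):
    if st[i,4]>300: print(st[i],c[i])
x=(.4693,-.0434)
a=np.array([proj(f,[x[0]+r*np.cos(t),x[1]+r*np.sin(t),z]) for r,z in((.0265,.084),(.0285,.006)) for t in np.linspace(0,6.28,60)]);print(a.min(0),a.max(0))
E
```

```text
[ 0.47070847 -0.04349498  0.16876087] [-0.56018784  0.74458287 -1.51772898] 0.09385938916225316
[ 293  193   63   73 3538] [323.90248728 230.09666478]
[292.36999126 191.49693068] [355.59840436 266.6186594 ]
```

Call:
send_rows(motion=[0, 0, 0, -7, 13, 0, 0, 0, 0, 0, -14, 26, 0, 0, 0, 0, 0, -14, 26, 0, 0, 0, 0, 0, -14, 26, 0, 0, 0, 0, 0, -14, 26, 0, 0, 0, 0, 0, -14, 26, 0, 0, 0, 0, 0, -14, 26, 0, 0, 0, 0, 0, -14, 26, 0, 0, 0, 0, 0, -13, 23, 0, 0, 0, 0, 0, -7, 12, 0, 0, 0, 0, 0, 0, 0, 0, 0, 0, 0, 0, 0, 0, 0, 0])

```text
t: 29.0
position: [0.5928, 0.1856, 0.164]
tcp_rot: [-0.0, -3.139, 0.003]
contact_force: [0.0, -0.1, -0.4]
opening: 0.094
grasp_force: 0.0
```

Call:
send_rows(motion=[0, 0, 0, 0, 0, 30, 0, 0, 0, 0, 0, 0, 30, 0, 0, 0, 0, 0, 0, 10, 0, 0, 0, 0, 0, 0, 0, 0, 0, 0, 0, 0, 0, 0, 0])

```text
t: 29.5
position: [0.5944, 0.1861, 0.0962]
tcp_rot: [0.001, 3.141, 0.0]
contact_force: [-0.2, -0.1, -0.0]
opening: 0.0942
grasp_force: 0.0
```

```bash
python3 - <<'E'
from h import *
f=grab('wrist');s=f['s'];p=s['position'];print(p,s['contact_force'],s['opening'])
hsv=cv2.cvtColor(f['pixels'],cv2.COLOR_RGB2HSV)
a=np.array([proj(f,[.5945+.033*np.cos(t),.1862+.033*np.sin(t),.045]) for t in np.linspace(0,6.28,60)]);print(a.min(0),a.max(0))
m=(hsv[:,:,1]<50).astype(np.uint8);m[:, :250]=0;m[:,400:]=0
m=cv2.morphologyEx(m,cv2.MORPH_OPEN,np.ones((5,5)))
n,l,st,c=cv2.connectedComponentsWithStats(m)
for i in range(1,n):
    if st[i,4]>300: print(st[i],c[i])
E
```

```text
[0.59436033 0.1860848  0.09621886] [-0.20063769 -0.142485   -0.03009769] 0.09416025350632157
[279.70550862 206.3032741 ] [368.27470142 291.32633761]
[ 281  201   87   90 6140] [323.96205212 246.33599349]
[ 250  353  150   34 5100] [324.5 369.5]
```

Call:
send_rows(motion=[0, 0, 0, 0, 0, 25, 0, 0, 0, 0, 0, 0, 25, 0, 0, 0, 0, 0, 0, 18, 0, 0, 0, 0, 0, 0, 10, 0, 0, 0, 0, 0, 0, 5, 0, 0, 0, 0, 0, 0, 3, 0, 0, 0, 0, 0, 0, 0, 0, 0, 0, 0, 0, 0, 0, 0], squeeze=8)

```text
t: 30.35
position: [0.5944, 0.1868, 0.0101]
tcp_rot: [-0.0, 3.14, 0.001]
contact_force: [0.1, -1.1, 0.5]
opening: 0.0938
grasp_force: 0.0
```

Call:
send_rows(motion=[0, 0, 0, 0, 0, 0, 1, 0, 0, 0, 0, 0, 0, 1, 0, 0, 0, 0, 0, 0, 1, 0, 0, 0, 0, 0, 0, 1, 0, 0, 0, 0, 0, 0, 1, 0, 0, 0, 0, 0, 0, 1, 0, 0, 0, 0, 0, 0, 1, 0, 0, 0, 0, 0, 0, 1])

```text
t: 31.15
position: [0.5938, 0.1866, 0.0094]
tcp_rot: [-0.0, 3.142, 0.0]
contact_force: [-0.8, 0.1, 1.9]
opening: 0.0657
grasp_force: 8.0
```

Call:
send_rows(motion=[0, 0, 0, 0, 0, 0, 1, 0, 0, 0, 0, 0, 0, 1, 0, 0, 0, 0, 0, 0, 1, 0, 0, 0, 0, 0, -10, 1, 0, 0, 0, 0, 0, -25, 1, 0, 0, 0, 0, 0, -25, 1, 0, 0, 0, 0, 0, -20, 1, 0, 0, 0, 0, 0, 0, 1], squeeze=20)

```text
t: 31.95
position: [0.5958, 0.1874, 0.0922]
tcp_rot: [-0.0, 3.136, 0.003]
contact_force: [0.3, 1.0, -2.0]
opening: 0.0655
grasp_force: 20.0
```

Call:
send_rows(motion=[0, 0, 0, 0, -15, 0, 1, 0, 0, 0, -1, -33, 0, 1, 0, 0, 0, -1, -35, 0, 1, 0, 0, 0, -1, -35, 0, 1, 0, 0, 0, -1, -35, 0, 1, 0, 0, 0, -1, -35, 0, 1, 0, 0, 0, -1, -35, 0, 1, 0, 0, 0, -1, -35, 0, 1, 0, 0, 0, -1, -35, 0, 1, 0, 0, 0, 0, -35, 0, 1, 0, 0, 0, 0, -20, 0, 1, 0, 0, 0, 0, 0, 0, 1])

```text
t: 33.15
position: [0.5989, -0.1678, 0.0873]
tcp_rot: [-0.011, -3.138, 0.005]
contact_force: [-0.8, -0.4, -2.6]
opening: 0.0658
grasp_force: 20.0
```

Call:
send_rows(motion=[0, 0, 0, 0, 0, 0, 1, 0, 0, 0, 0, 0, 0, 1])

```text
t: 33.35
position: [0.6012, -0.1596, 0.0884]
tcp_rot: [0.003, -3.14, -0.003]
contact_force: [-0.4, 0.9, -2.4]
opening: 0.0657
grasp_force: 20.0
```

```bash
python3 - <<'E'
from h import *
f=grab('wrist');s=f['s'];p=s['position'];print(p,s['contact_force'],s['opening'],s['grasp_force'])
h=cv2.cvtColor(f['pixels'],cv2.COLOR_RGB2HSV)
m=((h[:,:,2]<110)&(h[:,:,0]<15)&(h[:,:,1]>100)).astype(np.uint8);m=cv2.morphologyEx(m,cv2.MORPH_OPEN,np.ones((5,5)))
n,l,st,c=cv2.connectedComponentsWithStats(m)
for i in range(1,n):
    if st[i,4]<800: continue
    k=max(cv2.findContours((l==i).astype(np.uint8),0,2)[0],key=len)
    w=np.array([at(f,*x[0],.01)[:2] for x in k],np.float32);r=cv2.minAreaRect(w)
    print(st[i],r,[at(f,*q[0],.01)[:2].round(4) for q in cv2.approxPolyDP(k,6,True)])
for n,q in(('x+',0),('m',63.1)):
    pass
E
```

```text
[ 0.60115299 -0.15959719  0.08840576] [-0.38907574  0.92470473 -2.43304347] 0.06573618336700329 19.999824464321136
[ 236  153  172  120 8927] ((0.6019057035446167, -0.1627349853515625), (0.10862209647893906, 0.10871052742004395), 63.220516204833984) [array([ 0.6266, -0.2334]), array([ 0.6247, -0.2088]), array([ 0.5928, -0.1871]), array([ 0.5836, -0.1675]), array([ 0.5894, -0.1366]), array([ 0.6184, -0.1108]), array([ 0.5769, -0.0924]), array([ 0.5309, -0.1873])]
```

Call:
send_rows(motion=[0, 0, 0, -1, -2, 20, 1, 0, 0, 0, 0, 0, 20, 1, 0, 0, 0, 0, 0, 15, 1, 0, 0, 0, 0, 0, 7, 1, 0, 0, 0, 0, 0, 3, 1, 0, 0, 0, 0, 0, 0, 1, 0, 0, 0, 0, 0, 0, 1])

```text
t: 34.1
position: [0.6035, -0.1634, 0.0249]
tcp_rot: [-0.001, 3.14, -0.0]
contact_force: [-0.3, 0.0, -2.2]
opening: 0.0656
grasp_force: 20.0
```

Call:
send_rows(motion=[0, 0, 0, 0, 0, 2, 1, 0, 0, 0, 0, 0, 1, 1, 0, 0, 0, 0, 0, 0, 1, 0, 0, 0, 0, 0, 0, 1])

```text
t: 34.5
position: [0.6029, -0.1634, 0.0214]
tcp_rot: [-0.0, 3.141, 0.0]
contact_force: [0.2, 0.3, -2.1]
opening: 0.0656
grasp_force: 20.0
```

Call:
send_rows(motion=[0, 0, 0, 0, 0, 1, 1, 0, 0, 0, 0, 0, 1, 1, 0, 0, 0, 0, 0, 0, 1, 0, 0, 0, 0, 0, 0, 1])

```text
t: 34.9
position: [0.6029, -0.1634, 0.0194]
tcp_rot: [-0.0, 3.141, -0.0]
contact_force: [-0.9, -0.8, -0.4]
opening: 0.0657
grasp_force: 20.0
```

Weight is going onto the board; release and withdraw.

Call:
send_rows(motion=[0, 0, 0, 0, 0, 0.5, 1, 0, 0, 0, 0, 0, 0, 0.25, 0, 0, 0, 0, 0, 0, 0.1, 0, 0, 0, 0, 0, 0, 0, 0, 0, 0, 0, 0, 0, 0, 0, 0, 0, 0, 0, 0, 0, 0, 0, 0, 0, 0, -15, 0, 0, 0, 0, 0, 0, -40, 0, 0, 0, 0, 0, 0, -40, 0, 0, 0, 0, 0, 0, -40, 0, 0, 0, 0, 0, 0, 0, 0, 0, 0, 0, 0, 0, 0, 0])

```text
t: 36.1
position: [0.6035, -0.1636, 0.1557]
tcp_rot: [-0.0, 3.139, -0.001]
contact_force: [-0.2, -0.5, 0.5]
opening: 0.094
grasp_force: 0.0
```

```bash
python3 - <<'E'
from h import *
f=grab('wrist');s=f['s'];p=s['position'];print(p,s['contact_force'],s['opening'])
hsv=cv2.cvtColor(f['pixels'],cv2.COLOR_RGB2HSV)
a=np.array([proj(f,[.602+.033*np.cos(t),-.1628+.033*np.sin(t),z]) for z in(.055,) for t in np.linspace(0,6.28,60)]);print(a.min(0),a.max(0))
m=(hsv[:,:,1]<70).astype(np.uint8);m[:,:240]=0;m[:,410:]=0;m[320:]=0
m=cv2.morphologyEx(m,cv2.MORPH_OPEN,np.ones((5,5)))
n,l,st,c=cv2.connectedComponentsWithStats(m)
for i in range(1,n):
    if st[i,4]>300: print(st[i],c[i])
m=((hsv[:,:,0]>40)&(hsv[:,:,0]<85)&(hsv[:,:,1]>60)).astype(np.uint8)
n,l,st,c=cv2.connectedComponentsWithStats(m)
for i in range(1,n):
    if st[i,4]>300: print('green',st[i])
a=np.array([proj(f,[.4693+r*np.cos(t),-.0434+r*np.sin(t),z]) for r,z in((.0265,.084),(.0285,.006)) for t in np.linspace(0,6.28,60)]);print(a.min(0),a.max(0))
print(ctrl.state()['t'])
E
```

```text
[ 0.60352017 -0.16358464  0.15565796] [-0.24136624 -0.53990437  0.53607551] 0.09399754914181234
[287.45094647 195.13785704] [362.17761311 267.80101197]
[ 240    0   57   68 3459] [265.74963862  31.12286788]
[ 287  193   75   77 4513] [324.07157102 231.6448039 ]
green [ 424   23  103   90 6452]
[421.97375223  22.66853266] [526.93606376 114.59188741]
36.15
```

All four parts measure as placed, so I'm handing the job in.

```bash
python3 -c "
from workcell import ctrl
print(ctrl.job_done())"
```

```text
the job is handed in; nothing more can be done
None
```

I handed the job in at about 36 s. The dummy cell and then the battery, button up, are in the torch; the tumbler stands mouth down on the coaster and the tin lid up on the board, both measured on centre within a few millimetres. The hand-in gave no verdict, and I did not re-measure the mug, keys and peg, though I saw no sign of contact with them.

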